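# Pin the bread board's slicing fence with its thumbscrew

### The arm

A 7-joint arm with a two-finger parallel gripper is mounted at the origin on a cart in front of the work surface, level with it; the furniture and walls round the work are solid. World frame = base frame: x ahead of the robot, y to its left, z up, the work surface at z = 0. Lengths are in m, angles in degrees, forces in N, time in s.
With the tool pointing down it reaches from about 0.4 to 0.925 m from the base axis. Payload 4.1 kg.
Tool frame: the origin (TCP) lies between the finger pads; the fingertips stand 17 mm ahead of it and the grasp point (between the pads) lies 2 mm behind it; z points along the fingers, y is the line along which they close (so a half turn about z gives the same grasp; the last joint's range is limited). The gripper opens to 85 mm and grips with 20 to 120 N. Pads are 22 mm wide; open, the fingers measure 114 mm over their backs; the gripper's body (76 mm by 85 mm) begins 54 mm behind the grasp point. The pads swing forward as they close: fully open they stand 13 mm farther back than shut.
Start: joints at [59.817, 22.827, 2.584, 88.041, -1.071, 69.15, -2.905], TCP at [0.27, -0.591, 0.248] pointing down, gripper open.
Joint ranges: [-161.44, 161.44], [-28.35, 127.94], [-78.24, 83.42], [0, 140.83], [-78.03, 258.03], [13.02, 114.36], [-168.23, 168.23]. Speed limits (degrees/s): [147.25, 147.25, 180, 180, 180, 180, 180].

### API

Orientations are given as [roll, pitch, yaw] about the fixed x, y, z axes, in that order (R = Rz(yaw) Ry(pitch) Rx(roll)).
In Python, from plant import r, viewer, finish_job gives the robot as it stands.
- The arm moves only by the tool arm_command, never from a script. Its argument "steps" is a list of rows, each a list of 7 numbers: the turn, a rotation vector about the tool's x, y, z in degrees, then the shift along the tool's x, y, z in mm, then the finger opening in mm, from 0 to 85.4. In form: [[wx, wy, wz, dx, dy, dz, grip], ...]. A call has 1 to 12 rows; each row is the pose to reach, as a shift and turn from the pose commanded when the call began, along the tool's axes at that moment; what a row does not reach only later rows make up. A row lasts 1/10 s, in which the tool goes at most 50 mm and 8.59 degrees, less where a joint would pass 70% of its speed; a pose out of reach is approached as far as the arm can. A call with a gripper value outside its range is refused whole. The fingers move at their own pace and stop on an object; "force" is the grip in N (left out, the last holds). Time passes only in rows, so rows that repeat a pose let the fingers close. It gives the time, the measured TCP pose, the force, the opening and the grip force at its end, in the units of the state.
- r.observe(): the state, without advancing time (a new reading comes with each control period).
- viewer.get_image(name): name is "scene" or "top"; returns (picture, depth): 420x560x3 uint8, blue, green, red; 420x560 float32, m along the optical axis (not along the pixel's ray), 0 where there is no reading.
- viewer.calibration(name): a dict with "mtx" (3x3 intrinsics, pixels), "rvec" (rotation vector, rad) and "tvec" (3), from world to camera coordinates, as OpenCV has them. Camera axes: x right, y down, z forward; pixel columns grow to the right and rows downward; lengths in m; the calibration is good to about 2 mm. A picture is of the moment at which its call begins. calibration takes no time and is no camera call.
- finish_job(): hands the job in; it is judged then, once.
Trained networks look in the newest picture that a camera, given by its name, has taken for a name from the list of things; names that differ only in an ending like _2 or _b are one class to them, and where a whole thing is asked for, a point or a joint stands for the part that bears it (a point fixed in the world has none). Each returns a list of dicts, best first, with "score" (0 to 1); they miss things now and then, are a little off and sometimes report something else, mostly with a low value. They report only what shows in the picture. A call takes as long as a camera call. They do not tell look-alikes from the thing itself.
- viewer.look_for(camera, label): "xy" ([column, row] in pixels, amid what is visible of it).
- viewer.trace(camera, label): "pixels" (420x560 bool, what is visible of it) and "xy" ([column, row] in pixels, amid what is visible of it).
The state is a dict: "clock": time; "qpos": joint angles; "qvel": joint speeds; "effort": joint torques, N m; "position": TCP position; "orientation": TCP orientation; "force": force on the tool from outside, world axes, zero at the start; "moment": the same for the moment, N m; "opening": finger opening in m; "finger_force": force on a finger pad.
Only numpy, scipy, OpenCV 4.12 (cv2) and the standard library are available. Lean on these libraries where they do the work, as an engineer would, in place of code of your own. Each camera call takes 0.05 s, during which the arm holds its last target. There are 200 camera calls.

### The job

Swing the slicing fence on the bread board round by its black knob until the hole in its free end lies over the hole in the board; then take the blue-headed thumbscrew from its stand and put it straight down through both holes, so that its steel collar rests flat on the fence (it need not be turned). Leave the short red-headed thumbscrew in the stand, and do not disturb the jam jar and the butter.

Things in the scene. Friction and masses are not known exactly. Their poses are not given: they have to be found in the camera images.
- board_hole (a point): Dark-rimmed hole, 22 mm across, straight through the fixed wooden bread board (200 x 260 mm, 24 mm thick on 12 mm feet). The point is the centre of the hole in the board's top face, 36 mm above the worktop. Axes are the board's: z up, y along its long side. The fence's vertical pivot lies 190 mm from this point along its +y. The fence hides the hole once it lies over it.
- fence_hole (a point): Hole, 22 mm across, in the aluminium lug (46 x 46 x 6 mm) at the free end of the fence; the point is its centre in the lug's top face, 43 mm above the worktop. y points to the pivot, 190 mm off; lined up, its axes match the board's. Starts 0.3 to 0.75 rad anticlockwise (from above) of that; friction holds it where left (1 to 2 N at the knob moves it); it can overshoot 0.3 rad, no stop.
- fence_knob (a point): Upright black round knob on the fence's wooden rail, 24 mm across, 33 mm tall, from 55 to 88 mm above the worktop (the rail's top: 51 mm). The point is on its axis, 73 mm above the worktop, 110 mm from the pivot and 80 mm from the fence's hole, on the line between them. It may turn within a grip from above.
- screw_blue: Long thumbscrew, upright in one of two holes (which one varies) 66 mm apart along a dark wooden stand 70 x 130 x 50 mm. Origin: centre of the steel collar's underside; z up along the screw. Collar 38 mm across, 0 to 4 mm above the origin; round blue grip 28 mm across, 4 to 38 mm; steel shank 10 mm across, tapered tip, 36 mm long below it. Collar on the fence: origin 43 mm above the worktop.
- screw_red: The spare thumbscrew with the red grip, in the other hole of the stand: the same head and collar, but a shank only 14 mm long. Origin: centre of the collar's underside. Not to be moved.
- jam_jar: Bystander: a jar of pink jam with a pale lid, 62 mm across and 99 mm tall, standing behind the stand. Origin: centre of its underside.
- butter: Bystander: a block of butter in its wrapper, 73 x 102 x 37 mm, lying to the right of and behind the stand. Origin: centre of its underside.
Not all that is in view belongs to the job. There is more than one size of the screw_blue; the one meant has the size given above.

How it is judged (in metres and radians):
On the way:
1. the fence's hole lies over the board's hole (within 10 mm) (horizontal distance between fence_hole and board_hole below 0.01 m), for 0.2 s.
At the end, for the whole second after the job is handed in: The fence's hole is within 10 mm of the board's hole seen from above; the blue thumbscrew stands through both, upright within 10 degrees, within 15 mm of the board hole's centre, its collar's underside within 4 mm of the lug's top, at rest and released (horizontal distance between fence_hole and board_hole below 0.01 m and horizontal distance between screw_blue and board_hole below 0.015 m and z of screw_blue in the frame of fence_hole between -0.004 and 0.004 m and angle between screw_blue's own z axis and vertical below 0.17 rad and linear speed of screw_blue below 0.02 m/s); the robot touches nothing.
It fails at once if the red thumbscrew is moved more than 20 mm (distance of screw_red from where it was at the start of the episode above 0.02 m).
It fails at once if the jam jar or the butter is moved more than 30 mm (distance of any of jam_jar, butter from where it was at the start of the episode above 0.03 m).
It also fails if it takes over 51 s, if anything falls off the work surface, if the arm or the gripper's body presses on something with over 40 N, if the wrist force passes 120 N, or if a joint passes its speed limit or range.

## Working session

There is one attempt and no reset: what is moved stays moved. The work goes in short steps, Python scripts to look and compute and a tool call to move; the robot and the scene stay as the last step left them, time stands still between calls to the robot, and variables do not carry over. Pictures are saved under pics/ and viewed, at most 10 in all, crops included, and the job is handed in when it is done.

Besides the shell and the picture viewer there is one more tool, called after "Request:" as name([rows], argument=value, ...), one row to a line, values as JSON. arm_command: Moves the arm, as the interface text tells. Its arguments: {"type":"object","properties":{"steps":{"type":"array","items":{"type":"array","items":{"type":"number"}}},"force":{"type":"number"}},"required":["steps"]}

```bash
mkdir -p pics; cat > h.py <<'E'
import numpy as np, cv2
from plant import r, viewer, finish_job
def cam(n):
    c=viewer.calibration(n); R=cv2.Rodrigues(np.array(c["rvec"],float))[0]
    return np.array(c["mtx"],float),R,np.array(c["tvec"],float).ravel()
def at_z(n,uv,z):
    K,R,t=cam(n); d=R.T@np.linalg.inv(K)@np.array([uv[0],uv[1],1.]); o=-R.T@t
    return o+d*(z-o[2])/d[2]
def cloud(n,D):
    K,R,t=cam(n); v,u=np.mgrid[:D.shape[0],:D.shape[1]]
    p=np.stack([u,v,np.ones_like(u)],-1)@np.linalg.inv(K).T*D[...,None]
    return (p-t)@R
E
python3 - <<'E'
from h import *
np.set_printoptions(precision=4,suppress=True)
print(r.observe())
ims=[]
for n in ("scene","top"):
    im,D=viewer.get_image(n); cv2.imwrite(f"pics/{n}0.png",im); np.save(f"{n}0.npy",D)
    P=cloud(n,D)
    for l in ("board_hole","fence_hole","fence_knob","screw_blue","screw_red","jam_jar","butter"):
        for d in viewer.look_for(n,l)[:3]:
            x,y=d["xy"]; p=P[int(round(y)),int(round(x))]
            print(n,l,round(d["score"],2),np.array(d["xy"]),p)
E
```

```text
{'clock': 0.0, 'qpos': array([59.8148, 22.8736,  2.5816, 88.1144, -1.0691, 69.1476, -2.9054]), 'qvel': array([ 0.0809, -0.0402, -0.0602, -0.1197,  0.0202, -0.0281,  0.0212]), 'effort': array([ -0.0001, -47.512 ,   1.3649, -25.4217,   0.0116,   0.0097,
        -0.    ]), 'position': array([ 0.2694, -0.5909,  0.2472]), 'orientation': array([-179.889 ,    0.0104,   24.5185]), 'force': array([-0.3839, -0.1048, -0.2218]), 'moment': array([-0.0342,  0.0084, -0.0557]), 'finger_force': 0.0, 'opening': 0.08570081203649621}
scene fence_hole 0.86 [146.7 317.7] [0.5671 0.0605 0.0526]
scene fence_knob 0.94 [145.7 319.9] [0.5643 0.0647 0.0543]
scene screw_blue 0.86 [348.2 205.7] [ 0.4545 -0.3502  0.0808]
scene screw_blue 0.58 [382.9 201.2] [ 0.4215 -0.4358  0.0557]
scene screw_blue 0.55 [308.  187.6] [ 0.5494 -0.35    0.0743]
scene screw_red 0.66 [333.2 226. ] [ 0.446  -0.2862  0.0796]
scene butter 0.9 [309.1 163.1] [ 0.6216 -0.4568  0.0409]
top board_hole 0.69 [146.7 217.3] [0.5651 0.0399 0.0593]
top board_hole 0.67 [344.3 267.9] [ 0.4566 -0.3521  0.0886]
top fence_hole 0.87 [142.9 212.5] [0.5717 0.0419 0.0855]
top fence_knob 0.56 [143.7 213.7] [0.5673 0.0392 0.0883]
top screw_blue 0.8 [347.8 218.2] [ 0.5542 -0.3625  0.0933]
top screw_blue 0.63 [389.7 282.1] [ 0.4283 -0.4483  0.0576]
top screw_blue 0.61 [348.3 268.3] [ 0.4565 -0.3597  0.0903]
top screw_red 0.73 [311.9 272.9] [ 0.4299 -0.2006  1.0993]
top jam_jar 0.65 [312.5 144.4] [ 0.7033 -0.2945  0.0987]
top butter 0.69 [390.8 186.8] [ 0.6257 -0.4642  0.0371]
```

View pics/scene0.png

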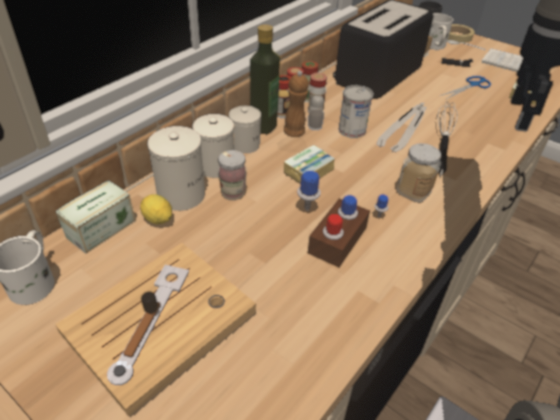

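View pics/top0.png

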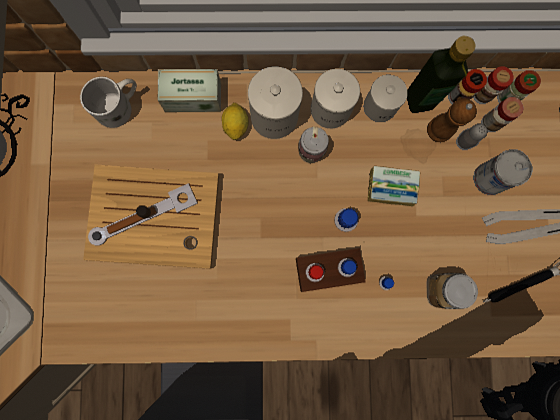

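The top view shows the board at left, with its hole near (191,242), the fence lug hole near (183,198), the pivot near (97,236) and the knob near (145,212). Three things could be taken for screw_blue (top pixels): the one in the stand at (348,267), a free-standing large one at (348,218), and a small one at (388,283). I choose the one in the stand next to the red screw at (316,271), and will check it in a crop.

```bash
python3 - <<'E'
from h import *
np.set_printoptions(precision=4,suppress=True)
im=cv2.imread("pics/top0.png"); 
a=cv2.resize(im[160:275,80:225],None,fx=4,fy=4,interpolation=cv2.INTER_CUBIC)
b=cv2.resize(im[195:305,290:410],None,fx=4,fy=4,interpolation=cv2.INTER_CUBIC)
cv2.imwrite("pics/c1.png",a); cv2.imwrite("pics/c2.png",b)
for n in ("scene","top"):
    im=cv2.imread(f"pics/{n}0.png"); D=np.load(f"{n}0.npy"); P=cloud(n,D); hsv=cv2.cvtColor(im,cv2.COLOR_BGR2HSV)
    for nm,m in (("blue",(abs(hsv[...,0].astype(int)-115)<15)),("red",((hsv[...,0]<8)|(hsv[...,0]>172)))):
        m=m&(hsv[...,1]>130)&(hsv[...,2]>50)
        k,L,S,C=cv2.connectedComponentsWithStats(m.astype(np.uint8))
        for i in range(1,k):
            if S[i,4]<25: continue
            q=P[L==i]; q=q[(q[:,2]>.0)&(q[:,2]<.2)]
            if len(q)<20 or q[:,0].mean()<.3 or abs(q[:,0].mean()-.5)>.12: continue
            t=q[q[:,2]>np.percentile(q[:,2],95)-.006]
            print(n,nm,C[i],len(q),t.mean(0),(t.max(0)+t.min(0))/2,np.ptp(t,0), "ray",at_z(n,C[i],.088))
    # stand orientation: dark points 0.04<z<0.056
    P2=P[(P[...,2]>.043)&(P[...,2]<.054)&(abs(P[...,0]-.45)<.12)&(abs(P[...,1]+.32)<.12)]
    print(n,"stand",cv2.minAreaRect(P2[:,:2].astype(np.float32)),len(P2))
    # knob: points 0.078..0.092
    q=P[(P[...,2]>.08)&(P[...,2]<.094)&(abs(P[...,0]-.57)<.06)&(abs(P[...,1]-.04)<.06)]
    print(n,"knob",q.mean(0),(q.max(0)+q.min(0))/2,np.ptp(q,0))
for nm,uv,z in (("bh",(191,242),.036),("fh",(182.5,198),.043),("piv",(97,236),.045)): print(nm,at_z("top",uv,z))
E
```

```text
scene blue [309.9528 176.9134] 127 [ 0.5535 -0.3592  0.0966] [ 0.5542 -0.36    0.0962] [0.0263 0.029  0.0066] ray [ 0.5583 -0.3672  0.088 ]
scene blue [349.4815 200.9506] 81 [ 0.4573 -0.3572  0.0891] [ 0.4574 -0.3587  0.0891] [0.0183 0.0213 0.0079] ray [ 0.4566 -0.3571  0.088 ]
scene blue [382.8947 198.7895] 38 [ 0.4248 -0.441   0.057 ] [ 0.4245 -0.4425  0.0567] [0.0149 0.0151 0.0055] ray [ 0.4107 -0.4053  0.088 ]
scene red [333.9355 223.0323] 278 [ 0.4504 -0.2945  0.0892] [ 0.4513 -0.295   0.0889] [0.0257 0.0273 0.0073] ray [ 0.4449 -0.286   0.088 ]
scene stand ((0.4926193952560425, -0.34736302495002747), (0.15361349284648895, 0.1785440444946289), 2.5753397941589355) 1275
scene knob [0.5732 0.0477 0.0876] [0.5757 0.0463 0.0858] [0.0237 0.0235 0.0116]
top blue [392.1786 191.5357] 28 [ 0.6159 -0.4661  0.0374] [ 0.6162 -0.4659  0.0379] [0.0067 0.0257 0.0051] ray [ 0.6071 -0.4535  0.088 ]
top blue [411.0698 193.7209] 43 [ 0.611  -0.5062  0.0358] [ 0.6105 -0.5062  0.0363] [0.0095 0.0217 0.0053] ray [ 0.6023 -0.4912  0.088 ]
top blue [348.062  217.6861] 273 [ 0.556  -0.3641  0.095 ] [ 0.5562 -0.3644  0.096 ] [0.0318 0.032  0.0081] ray [ 0.5555 -0.3635  0.088 ]
top blue [348.7117 266.6871] 162 [ 0.4595 -0.3629  0.0874] [ 0.4595 -0.3634  0.0887] [0.0254 0.0258 0.0085] ray [ 0.459  -0.3615  0.088 ]
top blue [388.1034 282.7471] 87 [ 0.4274 -0.4458  0.0559] [ 0.4274 -0.4455  0.0567] [0.0181 0.0186 0.0078] ray [ 0.427  -0.4373  0.088 ]
top red [315.7219 271.6036] 168 [ 0.4508 -0.2976  0.0877] [ 0.4506 -0.2975  0.0882] [0.0253 0.0237 0.0076] ray [ 0.4503 -0.2967  0.088 ]
top stand ((0.4929351806640625, -0.349385529756546), (0.15333734452724457, 0.1745060384273529), 2.742475748062134) 1884
top knob [0.575  0.0443 0.0865] [0.575  0.0446 0.0859] [0.0223 0.0227 0.0115]
bh [ 0.5152 -0.0461  0.036 ]
fh [ 0.606  -0.0287  0.043 ]
piv [0.529  0.1439 0.045 ]
```

View pics/c1.png

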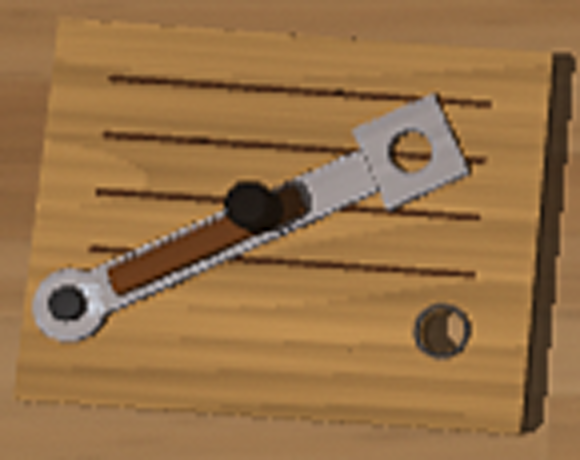

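View pics/c2.png

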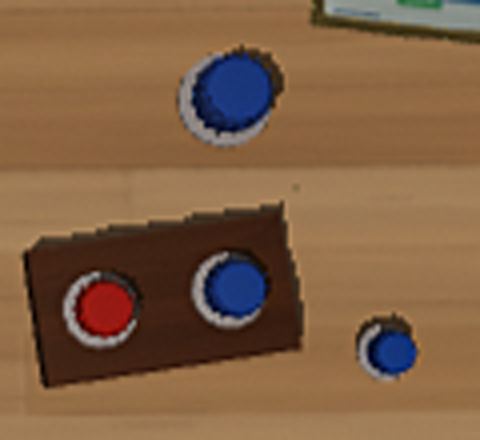

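The crops confirm it: the stand's blue head is about 26 mm across, the same as the red one. The free-standing one is larger (32 mm) and the other smaller (18 mm). The fence needs a turn of about 0.50 rad, taking the knob from (0.575, 0.045) to (0.521, 0.035).

Request:
arm_command([
  [0,0,-75.5,541,-452,0,60],
  [0,0,-75.5,541,-452,0,60],
  [0,0,-75.5,541,-452,0,60],
  [0,0,-75.5,541,-452,0,60],
  [0,0,-75.5,541,-452,0,60],
  [0,0,-75.5,541,-452,0,60],
  [0,0,-75.5,541,-452,0,60],
  [0,0,-75.5,541,-452,0,60],
  [0,0,-75.5,541,-452,0,60],
  [0,0,-75.5,541,-452,0,60],
  [0,0,-75.5,541,-452,0,60],
  [0,0,-75.5,541,-452,0,60],
])

```text
clock: 2.0
position: [0.5296, -0.0487, 0.2487]
orientation: [180.0, 0.0, 100.0]
force: [1.1, -0.7, -0.7]
opening: 0.0601
finger_force: 0.0
```

Request:
arm_command([
  [0,0,0,42,30,0,60],
  [0,0,0,84,60.7,20,60],
  [0,0,0,84,60.7,60,60],
  [0,0,0,84,60.7,100,60],
  [0,0,0,84,60.7,130,60],
  [0,0,0,84,60.7,130,60],
])

```text
clock: 2.6
position: [0.5707, 0.0422, 0.114]
orientation: [-179.5, -0.0, 100.0]
force: [-0.3, -0.0, 0.1]
opening: 0.0603
finger_force: 0.0
```

Request:
arm_command([
  [0,0,0,0,0,0,60],
  [0,0,0,0,0,0,60],
])

```text
clock: 2.8
position: [0.5759, 0.043, 0.1205]
orientation: [179.8, 0.0, 100.0]
force: [-0.3, -0.7, -0.2]
opening: 0.06
finger_force: 0.0
```

Request:
arm_command([
  [0,0,0,2,0,20,60],
  [0,0,0,2,0,44,60],
  [0,0,0,2,0,44,60],
  [0,0,0,2,0,44,60],
  [0,0,0,2,0,44,15],
  [0,0,0,2,0,44,15],
  [0,0,0,2,0,44,15],
  [0,0,0,2,0,44,15],
  [0,0,0,2,0,44,15],
], force=30)

```text
clock: 3.7
position: [0.5749, 0.0449, 0.0757]
orientation: [179.9, 0.0, 100.0]
force: [-1.2, -0.6, 6.4]
opening: 0.023
finger_force: 29.5
```

Request:
arm_command([
  [0,0,3.6,-1.4,-6.7,0,15],
  [0,0,7.1,-2.5,-13.5,0,15],
  [0,0,10.7,-3.1,-20.3,0,15],
  [0,0,14.3,-3.2,-27.1,0,15],
  [0,0,17.8,-3,-33.9,0,15],
  [0,0,21.4,-2.3,-40.8,0,15],
  [0,0,25,-1.2,-47.5,0,15],
  [0,0,28.5,0.3,-54.2,0,15],
  [0,0,28.5,0.3,-54.2,0,15],
  [0,0,28.5,0.3,-54.2,0,15],
])

```text
clock: 4.7
position: [0.5211, 0.0358, 0.0757]
orientation: [179.9, -0.0, 71.5]
force: [-0.6, -0.8, 6.9]
opening: 0.023
finger_force: 30.3
```

```bash
python3 - <<'E'
from h import *
print(r.observe()["position"])
im,D=viewer.get_image("top"); cv2.imwrite("pics/t1.png",im)
a=cv2.resize(im[160:275,80:225],None,fx=4,fy=4,interpolation=cv2.INTER_CUBIC); cv2.imwrite("pics/c3.png",a)
E
```

```text
[0.52114497 0.03575813 0.07566784]
```

View pics/c3.png

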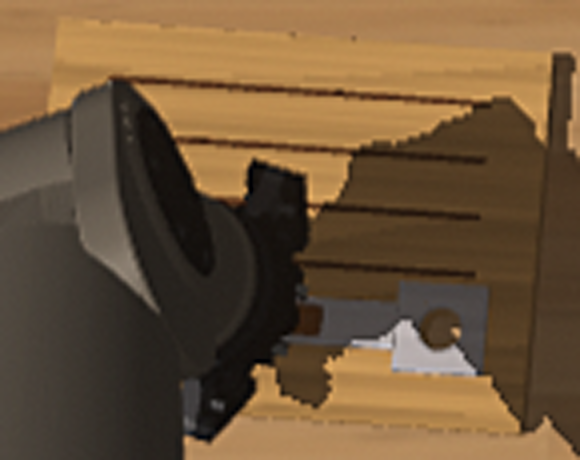

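The lug hole is at crop (440,328) and the board hole was at (442,330), so they are lined up. I'll release and go up.

Request:
arm_command([
  [0,0,0,0,0,0,50],
  [0,0,0,0,0,0,50],
  [0,0,0,0,0,0,50],
  [0,0,0,0,0,-20,50],
  [0,0,0,0,0,-60,50],
  [0,0,0,0,0,-104,60],
  [0,0,0,0,0,-104,60],
])

```text
clock: 5.45
position: [0.5246, 0.0366, 0.184]
orientation: [179.4, -0.3, 71.5]
force: [0.2, -0.3, 0.3]
opening: 0.0597
finger_force: 0.0
```

Request:
arm_command([
  [0,0,-25.1,-396,66.7,0,60],
  [0,0,-25.1,-396,66.7,0,60],
  [0,0,-25.1,-396,66.7,0,60],
  [0,0,-25.1,-396,66.7,0,60],
  [0,0,-25.1,-396,66.7,0,60],
  [0,0,-25.1,-396,66.7,0,60],
  [0,0,-25.1,-396,66.7,0,60],
  [0,0,-25.1,-396,66.7,0,60],
  [0,0,-25.1,-396,66.7,0,60],
  [0,0,-25.1,-396,66.7,0,60],
  [0,0,-25.1,-396,66.7,0,60],
  [0,0,-25.1,-396,66.7,0,60],
])

```text
clock: 6.65
position: [0.4588, -0.3589, 0.1779]
orientation: [-180.0, -0.1, 96.8]
force: [-0.7, 0.7, 0.1]
opening: 0.0599
finger_force: 0.0
```

```bash
python3 - <<'E'
from h import *
print(r.observe()["position"])
im,D=viewer.get_image("top"); cv2.imwrite("pics/t2.png",im)
a=cv2.resize(im[160:275,80:225],None,fx=4,fy=4,interpolation=cv2.INTER_CUBIC); cv2.imwrite("pics/c4.png",a)
E
```

```text
[ 0.45876174 -0.35886286  0.17786612]
```

View pics/c4.png

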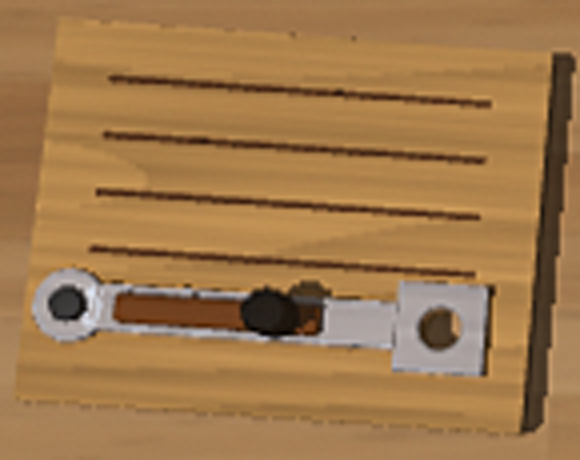

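Request:
arm_command([
  [0,0,0,-2,0,40,60],
  [0,0,0,-2,0,70,60],
  [0,0,0,-2,0,90,60],
  [0,0,0,-2,0,103,60],
  [0,0,0,-2,0,103,60],
  [0,0,0,-2,0,103,60],
  [0,0,0,-2,0,103,15],
  [0,0,0,-2,0,103,15],
  [0,0,0,-2,0,103,15],
  [0,0,0,-2,0,103,15],
  [0,0,0,-2,0,103,15],
  [0,0,0,-2,0,103,15],
], force=40)

```text
clock: 7.9
position: [0.4591, -0.3635, 0.0767]
orientation: [179.9, 0.1, 96.6]
force: [-0.8, 0.7, 5.8]
opening: 0.0269
finger_force: 39.6
```

Request:
arm_command([
  [0,0,0,0,0,-20,15],
  [0,0,0,0,0,-50,15],
  [0,0,0,0,0,-90,15],
  [0,0,0,0,0,-110,15],
  [0,0,0,0,0,-110,15],
  [0,0,0,0,0,-110,15],
])

```text
clock: 8.5
position: [0.458, -0.3629, 0.185]
orientation: [-180.0, 0.0, 96.6]
force: [0.5, 0.2, -1.0]
opening: 0.0266
finger_force: 40.0
```

```bash
python3 - <<'E'
from h import *
np.set_printoptions(precision=4,suppress=True)
print(r.observe()["position"])
im,D=viewer.get_image("scene"); cv2.imwrite("pics/s3.png",im)
a=cv2.resize(im[90:270,250:460],None,fx=3,fy=3,interpolation=cv2.INTER_CUBIC); cv2.imwrite("pics/c5.png",a)
print(at_z("top",((440.5)/4-.5+80,328.5/4-.5+160),.043),at_z("top",(442.5/4-.5+80,330.5/4-.5+160),.036))
E
```

```text
[ 0.458  -0.3629  0.185 ]
[ 0.5155 -0.0443  0.043 ] [ 0.515  -0.0443  0.036 ]
```

View pics/c5.png

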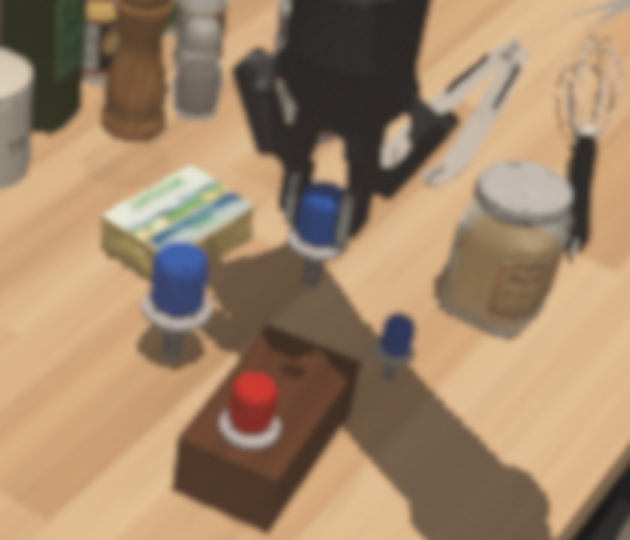

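Request:
arm_command([
  [0,0,0,40,12,0,15],
  [0,0,0,80,24,0,15],
  [0,0,0,120,36,0,15],
  [0,0,0,160,48,0,15],
  [0,0,0,200,60,0,15],
  [0,0,0,240,72,0,15],
  [0,0,0,280,84,0,15],
  [0,0,0,300,90,0,15],
  [0,0,0,309,92.8,0,15],
  [0,0,0,309,92.8,0,15],
  [0,0,0,309,92.8,0,15],
  [0,0,0,309,92.8,0,15],
])

```text
clock: 9.75
position: [0.5145, -0.0475, 0.1848]
orientation: [-179.9, 0.0, 96.4]
force: [-0.4, 0.0, -0.1]
opening: 0.0268
finger_force: 40.0
```

Request:
arm_command([
  [0,0,0,2,0.8,30,15],
  [0,0,0,2,0.8,60,15],
  [0,0,0,2,0.8,69,15],
  [0,0,0,2,0.8,69,15],
  [0,0,0,2,0.8,69,15],
])

```text
clock: 10.25
position: [0.5163, -0.0438, 0.1172]
orientation: [179.9, 0.0, 96.6]
force: [0.9, 0.5, -0.9]
opening: 0.0272
finger_force: 40.0
```

```bash
python3 - <<'E'
from h import *
s=r.observe(); print(s["position"],s["force"])
im,D=viewer.get_image("scene"); cv2.imwrite("pics/s4.png",im)
K,R,t=cam("scene")
for p in ((.5152,-.0443,.043),(.5152,-.0443,.053)): q=K@(R@np.array(p)+t); print(q[:2]/q[2], q[:2]/q[2]*4-np.array([150,230])*4)
a=cv2.resize(im[230:350,150:290],None,fx=4,fy=4,interpolation=cv2.INTER_CUBIC); cv2.imwrite("pics/c6.png",a)
E
```

```text
[ 0.51630778 -0.04381794  0.11722535] [ 0.90945036  0.47927669 -0.88799348]
[216.1734434  298.61085779] [264.69377359 274.44343115]
[215.88008006 294.91891243] [263.52032025 259.67564971]
```

View pics/c6.png

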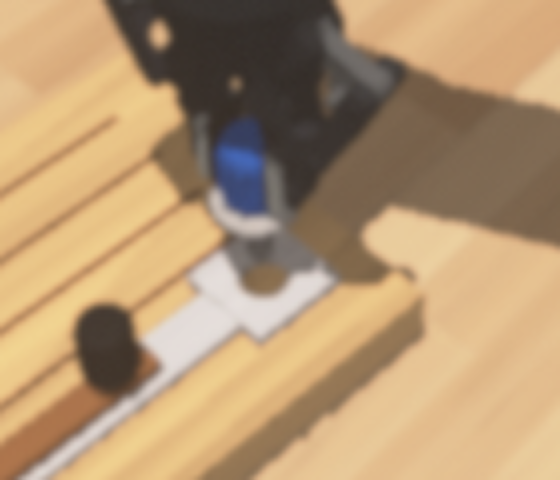

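The screw's tip (crop 260,258) is directly over the lug hole (265,278), so I'll lower it slowly.

Request:
arm_command([
  [0,0,0,0,0,8,15],
  [0,0,0,0,0,16,15],
  [0,0,0,0,0,24,15],
  [0,0,0,0,0,32,15],
  [0,0,0,0,0,39,15],
  [0,0,0,0,0,43,15],
  [0,0,0,0,0,45,15],
  [0,0,0,0,0,45,15],
  [0,0,0,0,0,45,15],
])

```text
clock: 11.2
position: [0.5157, -0.0433, 0.0715]
orientation: [180.0, 0.0, 96.6]
force: [0.6, 0.4, -0.3]
opening: 0.0264
finger_force: 40.0
```

No contact force so far, so the shank is through freely. Next: down the last 1.5 mm, open and withdraw.

Request:
arm_command([
  [0,0,0,0,0,1.5,15],
  [0,0,0,0,0,1.5,15],
  [0,0,0,0,0,1.5,45],
  [0,0,0,0,0,1.5,45],
  [0,0,0,0,0,1.5,45],
  [0,0,0,0,0,1.5,45],
  [0,0,0,0,0,-20,45],
  [0,0,0,0,0,-60,45],
  [0,0,0,0,0,-110,45],
  [0,0,0,-50,0,-150,45],
  [0,0,0,-100,0,-150,45],
  [0,0,0,-150,0,-150,45],
])

```text
clock: 12.4
position: [0.5329, -0.1821, 0.2238]
orientation: [179.7, 0.1, 96.7]
force: [0.7, 0.3, -0.2]
opening: 0.0448
finger_force: 0.0
```

Request:
arm_command([
  [0,0,0,-50,0,0,45],
  [0,0,0,-50,0,0,45],
  [0,0,0,-50,0,0,45],
])

```text
clock: 12.7
position: [0.5367, -0.232, 0.2206]
orientation: [-180.0, -0.0, 96.4]
force: [0.4, 0.4, 0.2]
opening: 0.0452
finger_force: 0.0
```

```bash
python3 - <<'E'
from h import *
np.set_printoptions(precision=4,suppress=True)
a=[]
for n,(x,y) in (("scene",(150,220)),("top",(80,160))):
    im,D=viewer.get_image(n); P=cloud(n,D); cv2.imwrite(f"pics/{n}9.png",im)
    a.append(cv2.resize(im[y:y+115,x:x+130],None,fx=3,fy=3,interpolation=cv2.INTER_CUBIC))
    h=cv2.cvtColor(im,cv2.COLOR_BGR2HSV); m=(abs(h[...,0].astype(int)-115)<15)&(h[...,1]>130)&(h[...,2]>50)&(abs(P[...,0]-.515)<.05)&(abs(P[...,1]+.044)<.05)
    q=P[m]; t=q[q[:,2]>.074]; print(n,len(q),t.mean(0),np.percentile(q[:,2],95))
cv2.imwrite("pics/c7.png",np.hstack(a))
E
```

```text
scene 116 [ 0.5127 -0.0397  0.0819] 0.08392449053806851
top 138 [ 0.5149 -0.0439  0.0801] 0.08322525838410742
```

View pics/c7.png

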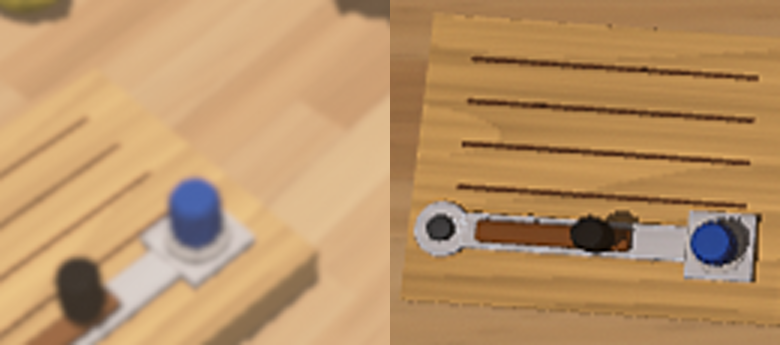

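The screw stands upright with its collar flat on the lug. Its top is at about 81–83 mm (81 expected) and it is centred at (0.515, -0.044).

```bash
python3 -c "
from h import *
print(finish_job())"
```

```text
the job is handed in; nothing more can be done
None
```

The job is handed in: the last pictures show the fence hole over the board hole and the blue thumbscrew upright through both, collar flat on the lug and released; the red screw, jam jar and butter were not touched, and the arm used about 13 s of the 51 s.

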